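# Close up and clamp the stamping dies in the chase

### The arm

A 7-joint arm with a two-finger parallel gripper is mounted at the origin on the work surface. World frame = base frame: x ahead of the robot, y to its left, z up, the work surface at z = 0. Lengths are in m, angles in rad, forces in N, time in s.
With the tool pointing down it reaches from about 0.4 to 0.85 m from the base axis. Payload 10.4 kg.
Tool frame: the origin (TCP) lies at the very end of the fingers, on their centre line; the grasp point (between the pads) lies 19 mm behind it (grip_point_offset is the distance from the TCP to the grasp point, in m); z points along the fingers, y is the line along which they close (so a half turn about z gives the same grasp; the last joint's range is limited). The gripper opens to 87 mm and grips with 3 to 60 N. Pads are 19 mm wide; open, the fingers measure 117 mm over their backs; the gripper's body (75 mm by 190 mm) begins 51 mm behind the grasp point.
Start: joints at [1.143, 0.332, -0.065, 1.46, 0.022, 1.35, -0.088], TCP at [0.246, -0.575, 0.19] pointing down, gripper open.
Joint ranges: [-2.6, 2.6], [-0.5, 2.12], [-1.47, 1.34], [0.16, 2.42], [-1.27, 4.41], [0.06, 2.06], [-2.6, 2.6]. Speed limits (rad/s): [2.22, 2.22, 2.79, 2.79, 3.14, 3.14, 3.14].

### API

Orientations are given as a unit quaternion [x, y, z, w].
In Python, from bench import * gives the robot as it stands.
- The arm moves only by the tool play_rows, never from a script. Its argument "increments" is text: rows parted by semicolons, each of 7 numbers parted by spaces: the turn, a rotation vector about the tool's x, y, z in rad, then the shift along the tool's x, y, z in m, then the opening, from 0 (shut) to 1 (fully open). A call has 1 to 8 rows; each row is the pose to reach, as a shift and turn from the pose commanded when the call began, along the tool's axes at that moment; what a row does not reach only later rows make up. A row lasts 1/10 s, in which the tool goes at most 50 mm and 8.59 degrees, less where a joint would pass 70% of its speed; a pose out of reach is approached as far as the arm can. A call with a gripper value outside its range is refused whole. The fingers move at their own pace and stop on an object; "grip_force" is the grip in N (left out, the last holds). Time passes only in rows, so rows that repeat a pose let the fingers close. It gives the time, the measured TCP pose, the force, the opening and the grip force at its end, in the units of the state.
- read_state(): the state, without advancing time (a new reading comes with each control period).
- camera(name): name is "scene" or "top" or "wrist"; returns a dict with "color" (480x640x3 uint8, red, green, blue), "fx", "fy", "cx", "cy" (pixels), "k1" (the pictures are not rectified: a ray, as slopes to the right and down, at radius r is drawn at 1 + k1 r^2 times it, then the intrinsics apply), "camera_from_world" (4x4, takes a point from world to camera coordinates); the wrist camera has in their place "mount" (4x4, takes a point from camera to tool coordinates, whose origin is the TCP and whose axes are the flange's). Camera axes: x right, y down, z forward; pixel columns grow to the right and rows downward; lengths in m; the calibration is good to about 2 mm. A picture is of the moment at which its call begins: read the wrist's pose just before it. There is no depth.
- close_job(): hands the job in; it is judged then, once.
The state is a dict: "time": time; "joint_positions": joint angles; "joint_vel": joint speeds; "joint_torque": joint torques, N m; "ee_pos": TCP position; "eef_rot": TCP orientation; "ft_force": force on the tool from outside, world axes, zero at the start; "torque": the same for the moment, N m; "width": finger opening in m; "grip_force": force on a finger pad.
Only numpy, scipy, OpenCV 4.12 (cv2) and the standard library are available. Lean on these libraries where they do the work, as an engineer would, in place of code of your own. Each camera call takes 0.05 s, during which the arm holds its last target. There are 200 camera calls.

### The job

Make up the row in the stamping chase: first slide the loose die squarely back against the back fence and along it until it butts flush against the die bolted down at the left end. Then lay the wooden spacer flat on the bed between the loose die and the clamp bar, lengthwise front to back like the clamp bar and not sticking out in front of the die, and finally push the clamp bar up so that die, spacer and bar close up tight with no gaps. Leave the loupe and the screwdriver where they are.

Things in the scene. Friction and masses are not known exactly. Their poses are not given: they have to be found in the camera images.
- chase: Fixed stamping chase: flat grey bed plate, 145 (x) x 390 (y) mm, its top 10 mm above the bench. Origin on the bench surface under the bed; x points away from the robot to the back fence, y to the left along the fence. In this frame the bed spans x -70 to +75, y -190 to +200 mm; its front and right end are open.
- fence (a point): On the chase's dark steel back fence (full bed length, 15 mm thick, top 30 mm above the bench): a point on its front face, at x = +60, y = 0 mm of the chase frame, 20 mm above the bench.
- fixed_face (a point): Centre of the right-hand face of the bolted-down aluminium die (copper top, two dark screws) at the left end of the chase. The face is at y = +140 mm of the chase frame and spans x -30 to +60; die top 34 mm above the bench.
- die: Loose stamping die, 90 (x) x 100 (y) x 24 (z) mm, about 0.5 kg: aluminium block, copper top with a round emblem. Origin at the centre of its underside. Starts flat on the bed, off the fence, right of the bolted-down die, askew by up to 0.2 rad. Home: origin at x = +15, y = +90 mm of the chase frame, axes parallel to the chase's.
- spacer: Loose wooden spacer, 70 (x) x 36 (y) x 24 (z) mm, about 0.12 kg, dark line along its top. Origin at the centre of its underside. Starts on the bench right of the chase. In the finished row its length lies along the chase's x (either way round), origin at y = +22 and about x = +15 mm of the chase frame.
- clamp (a joint): Steel clamp bar sliding on the bed, right of the die: 25 mm thick (y), chase x -30 to +60, top 34 mm above the bench. Value in m: 0 fully open (right), grows as it moves left (chase +y), at most 0.14; starts at 0 to 0.03. Left face at chase y = value - 0.110, right face (to push on) 25 mm further right. Friction 4 N, stays where left. Closed row: about 0.114.
- clamp_face (a point): Centre of the clamp bar's left face, 22 mm above the bench.
- loupe: Bystander: black stand magnifier, 50 x 50 mm foot, 64 mm tall, origin at the centre of its underside.
- driver: Bystander: black-handled screwdriver, 200 mm long, lying on the bench left of the chase along its own x.
There are look-alikes about, which are no part of the job. There is more than one size of the spacer; the one meant has the size given above. What is shaped like the die but yellow is not meant.

How it is judged:
By the outcome, as a careful person would: the job done as asked, in the order asked, and still so for the second after the job is handed in, with the robot touching nothing.
It also fails if it takes over 66 s, if anything falls off the work surface, if the arm or the gripper's body presses on something with over 40 N, if the wrist force passes 120 N, or if a joint passes its speed limit or range.

## Working session

There is one attempt and no reset: what is moved stays moved. The work goes in short steps, Python scripts to look and compute and a tool call to move; the robot and the scene stay as the last step left them, time stands still between calls to the robot, and variables do not carry over. Pictures are saved under pics/ and viewed, at most 10 in all, crops included, and the job is handed in when it is done.

Besides the shell and the picture viewer there is one more tool, called after "Call:" in YAML: its name, and indented under it one key for each argument. play_rows: Moves the arm, as the interface text tells. Its arguments: {"type":"object","properties":{"increments":{"type":"string"},"grip_force":{"type":"number"}},"required":["increments"]}

```bash
mkdir -p pics; ls; cat > h.py <<'E'
from bench import *
import numpy as np, cv2
from scipy.spatial.transform import Rotation as R
def grab(name):
    s=read_state(); c=camera(name)
    if name=="wrist":
        T=np.eye(4);T[:3,:3]=R.from_quat(s["eef_rot"]).as_matrix();T[:3,3]=s["ee_pos"]
        W=T@np.array(c["mount"])
    else: W=np.linalg.inv(np.array(c["camera_from_world"]))
    c["W"]=W; return c
def ray(c,px,z):
    px=np.atleast_2d(np.array(px,float))
    d=np.stack([(px[:,0]-c["cx"])/c["fx"],(px[:,1]-c["cy"])/c["fy"]],1)
    u=d.copy()
    for _ in range(20): u=d/(1+c["k1"]*(u**2).sum(1,keepdims=True))
    D=np.c_[u,np.ones(len(u))]@c["W"][:3,:3].T; o=c["W"][:3,3]
    return o+D*((z-o[2])/D[:,2])[:,None]
def proj(c,P):
    P=np.atleast_2d(P); Q=(P-c["W"][:3,3])@c["W"][:3,:3]
    u=Q[:,:2]/Q[:,2:]; u=u*(1+c["k1"]*(u**2).sum(1,keepdims=True))
    return u*[c["fx"],c["fy"]]+[c["cx"],c["cy"]]
def save(c,fn): cv2.imwrite(fn,c["color"][:,:,::-1])
E
python3 - <<'E'
from h import *
import pickle
for n in("scene","top"):
    c=grab(n); save(c,f"pics/{n}0.png"); pickle.dump(c,open(n+".pkl","wb")); print(n,c["W"].round(3),c["fx"],c["k1"])
print(read_state())
E
```

```text
pics
scene [[ 0.844  0.37  -0.389  0.913]
 [ 0.537 -0.598  0.595 -0.551]
 [-0.013 -0.711 -0.703  0.778]
 [ 0.     0.     0.     1.   ]] 442.395404262662 -0.04928762332583121
top [[ 0.017 -0.997  0.076  0.403]
 [-1.    -0.018 -0.017  0.063]
 [ 0.018 -0.076 -0.997  1.301]
 [ 0.     0.     0.     1.   ]] 499.4659852776839 -0.028378461163794503
{'time': 0.1, 'joint_positions': array([ 1.14339101,  0.3328086 , -0.06469116,  1.46084843,  0.02159398,
        1.34989287, -0.08848366]), 'joint_vel': array([-0.00187233, -0.00350623,  0.00020129, -0.00251764, -0.00099438,
        0.00101827, -0.00103939]), 'joint_torque': array([ 1.61213684e-03, -6.24547648e+01,  2.47800857e-02, -3.90714669e+01,
       -6.14055851e-02,  3.66337539e-02,  5.08134804e-05]), 'ee_pos': array([ 0.24599183, -0.57413879,  0.1891378 ]), 'eef_rot': array([ 9.79583638e-01,  2.01036062e-01, -1.52946387e-04, -6.12270525e-04]), 'ft_force': array([0.73262705, 0.27210066, 0.29519581]), 'torque': array([-0.00884969, -0.04792177,  0.04016626]), 'grip_force': 0.0, 'width': 0.08705314535882583}
```

View pics/top0.png

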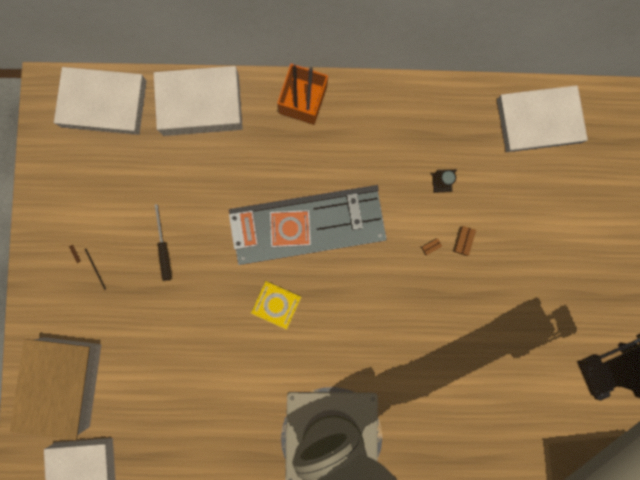

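View pics/scene0.png

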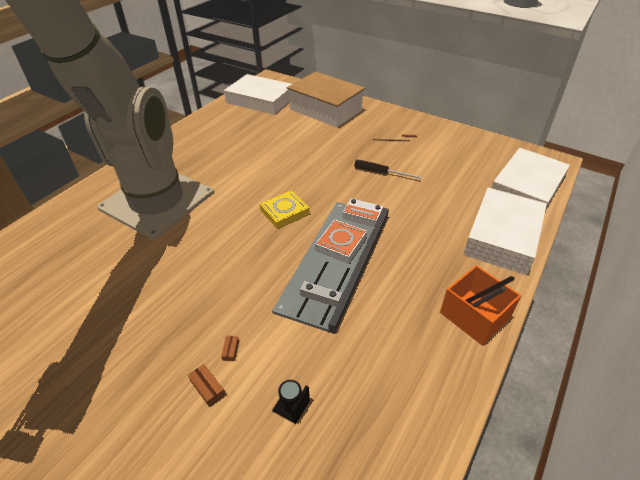

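The top view shows the chase at (230–385, 187–262), the die at (290,229), the clamp bar at (354,211) and the yellow look-alike at (276,305). There are two wooden pieces, at (431,246), which is small, and (465,240), which is larger. The loupe is at (445,180) and the screwdriver at (163,250).

```bash
python3 - <<'E'
from h import *
import pickle
c=pickle.load(open("top.pkl","rb")); im=c["color"]
crop=im[170:280,220:490]; cv2.imwrite("pics/crop1.png",cv2.resize(crop,(800,326),interpolation=cv2.INTER_CUBIC)[:,:,::-1])
hsv=cv2.cvtColor(im,cv2.COLOR_RGB2HSV)
for p in[(300,255),(340,190),(345,215),(354,211),(290,229),(307,215),(465,240),(431,246),(460,228),(480,230),(240,230)]: print(p,im[p[1],p[0]],hsv[p[1],p[0]])
def rects(m,z,roi,amin=60):
    mm=np.zeros_like(m); x0,y0,x1,y1=roi; mm[y0:y1,x0:x1]=m[y0:y1,x0:x1]
    cs,_=cv2.findContours(mm,cv2.RETR_EXTERNAL,cv2.CHAIN_APPROX_NONE)
    for k in cs:
        if cv2.contourArea(k)<amin: continue
        P=ray(c,k[:,0,:],z)[:,:2]
        (a,b),(w,h),t=cv2.minAreaRect((P*1000).astype(np.float32))
        print("  px",k[:,0].mean(0).round(),"ctr",round(a,1),round(b,1),"size",round(w,1),round(h,1),"ang",round(t,1))
print("wood"); rects(((hsv[:,:,0]<12)&(hsv[:,:,1]>140)&(hsv[:,:,2]<190)).astype(np.uint8)*255,.024,(410,215,500,270))
print("die orange"); rects(((hsv[:,:,0]<12)&(hsv[:,:,1]>120)).astype(np.uint8)*255,.034,(220,190,330,260))
print("bed"); b=((hsv[:,:,0]>80)&(hsv[:,:,0]<125)&(hsv[:,:,1]>25)).astype(np.uint8)*255
rects(b,.010,(220,170,400,280))
E
```

```text
(300, 255) [147 119  82] [ 17 113 147]
(340, 190) [122  97  68] [ 16 113 122]
(345, 215) [112 116 107] [ 43  20 116]
(354, 211) [158 154 143] [ 22  24 158]
(290, 229) [194 111  66] [ 11 168 194]
(307, 215) [187 129 102] [ 10 116 187]
(465, 240) [103  66  33] [ 14 173 103]
(431, 246) [117  75  40] [ 14 168 117]
(460, 228) [84 59 35] [ 15 149  84]
(480, 230) [159 120  72] [ 17 140 159]
(240, 230) [188 181 170] [ 18  24 188]
wood
die orange
  px [248. 229.] ctr 526.3 222.7 size 80.4 26.7 ang 10.2
  px [288. 229.] ctr 529.8 115.5 size 80.8 89.4 ang 3.9
bed
```

View pics/crop1.png

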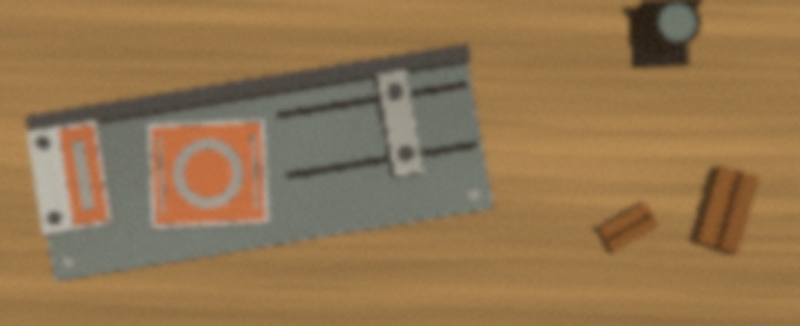

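Two wooden pieces are candidates: (431,246), about 17x9 px (about 45x25 mm), and (465,240), about 27x14 px (about 70x36 mm). The larger one at (465,240) matches the given size. In the crop it has a dark line along its top. The die wanted is the orange one on the bed, not the yellow one.

```bash
cat > meas.py <<'E'
from h import *
def rects(c,m,z,roi,amin=60,show=True):
    mm=np.zeros(m.shape,np.uint8); x0,y0,x1,y1=roi; mm[y0:y1,x0:x1]=m[y0:y1,x0:x1].astype(np.uint8)*255
    cs,_=cv2.findContours(mm,cv2.RETR_EXTERNAL,cv2.CHAIN_APPROX_NONE); out=[]
    for k in cs:
        if cv2.contourArea(k)<amin: continue
        P=ray(c,k[:,0,:],z)[:,:2]
        r=cv2.minAreaRect((P*1000).astype(np.float32)); out.append((k,P,r))
        if show: print("  px",k[:,0].mean(0).round(),"ctr",np.round(r[0],1),"size",np.round(r[1],1),"ang",round(r[2],1))
    return out
E
python3 - <<'E'
from meas import *
import pickle
c=pickle.load(open("top.pkl","rb")); im=c["color"].astype(float); hsv=cv2.cvtColor(c["color"],cv2.COLOR_RGB2HSV)
rg=cv2.GaussianBlur(im[:,:,0],(0,0),.7)/cv2.GaussianBlur(im[:,:,1],(0,0),.7)
print("wood");rects(c,(rg>1.43),.024,(410,215,500,270))
S=hsv[:,:,1];V=hsv[:,:,2]
print("bed+all");o=rects(c,cv2.morphologyEx(((S<75)).astype(np.uint8),cv2.MORPH_OPEN,np.ones((3,3)))>0,.010,(215,170,400,280))
k,P,r=max(o,key=lambda q:len(q[0])); print(cv2.boxPoints(r).round(1))
print("clamp");rects(c,(S<45)&(V>130),.034,(335,185,375,235),30)
print("whites");rects(c,(S<45)&(V>150),.034,(225,200,262,255),30)
# bed front edge & right edge in px by line fit
k=k[:,0]
def fit(sel,z):
    Q=ray(c,k[sel],z)[:,:2]; vx,vy,x,y=cv2.fitLine(Q.astype(np.float32),cv2.DIST_HUBER,0,.001,.001).ravel()
    print("line dir",np.degrees(np.arctan2(vy,vx)).round(2),"pt",(x*1000).round(1),(y*1000).round(1))
fit((k[:,1]>235)&(k[:,0]>250)&(k[:,0]<375),.010)
fit((k[:,0]>370)&(k[:,1]<232)&(k[:,1]>205),.010)
fit((k[:,1]<208)&(k[:,0]>240)&(k[:,0]<370),.030)
E
```

```text
wood
  px [431. 246.] ctr [ 490.6 -249.6] size [23.9 48. ] ang 29.8
  px [465. 241.] ctr [ 507.4 -335.8] size [39.1 69.4] ang 74.7
bed+all
  px [307. 225.] ctr [542.3  72. ] size [146.  394.1] ang 10.4
[[ 434.9  252.7]
 [ 506.1 -135. ]
 [ 649.7 -108.6]
 [ 578.4  279. ]]
clamp
  px [355. 213.] ctr [576.8 -50.2] size [88.1 25.5] ang 10.5
whites
  px [237. 230.] ctr [520.9 250.7] size [88.6 24. ] ang 9.2
line dir -79.49 pt 469.4 70.9
line dir 9.98 pt 561.7 -122.3
line dir -79.41 pt 611.0 74.3
```

```bash
cat > go.py <<'E'
# usage: go.py chase|world  x y z ang(deg of tool x; chase or world) [more...]  mm -> rows from current pose
from h import *
import sys
O=np.array([540.2,65.0]);A=10.5
def main(a):
    s=read_state(); p=s["ee_pos"]*1000; Q=R.from_quat(s["eef_rot"])
    a0=np.radians(A); M=np.array([[np.cos(a0),-np.sin(a0)],[np.sin(a0),np.cos(a0)]])
    ch=M.T@(p[:2]-O); tx=Q.as_matrix()[:,0]; th=np.degrees(np.arctan2(tx[1],tx[0]))
    print("t",round(s["time"],2),"world",p.round(1),"chase",ch.round(1),"angW",th.round(2),"angC",(th-A).round(2),"F",s["ft_force"].round(1),"w",round(s["width"]*1000,1),"grip",round(s["grip_force"],1),"q",s["joint_positions"].round(2))
    v=list(map(float,a[1:]))
    for i in range(0,len(v),4):
        x,y,z,t=v[i:i+4]
        if a[0]=="chase": x,y=O+M@np.array([x,y]); t+=A
        T=R.from_euler("z",t,degrees=True)*R.from_euler("x",180,degrees=True)
        print("row",(Q.inv()*T).as_rotvec().round(4),(Q.inv().apply(np.array([x,y,z])-p)/1000).round(4))
main(sys.argv[1:])
E
python3 go.py world 450 -300 190 10.5 452 101 80 10.5
```

```text
t 0.1 world [ 246.  -574.1  189.1] chase [-405.8 -574.8] angW 23.2 angC 12.7 F [0.7 0.3 0.3] w 87.1 grip 0.0 q [ 1.14  0.33 -0.06  1.46  0.02  1.35 -0.09]
row [-1.200e-03  2.000e-04  2.216e-01] [ 0.2955 -0.1716 -0.0007]
row [-1.200e-03  2.000e-04  2.216e-01] [ 0.4553 -0.5393  0.1098]
```

Call:
play_rows:
  increments: "0 0 0.11 0.15 -0.085 0 0.7; 0 0 0.2216 0.295 -0.17 0 0.7; 0 0 0.2216 0.295 -0.17 0 0.7; 0 0 0.2216 0.295 -0.17 0 0.7; 0 0 0.2216 0.295 -0.17 0 0.7; 0 0 0.2216 0.295 -0.17 0 0.7; 0 0 0.2216 0.295 -0.17 0 0.7; 0 0 0.2216 0.295 -0.17 0 0.7"

```text
time: 0.9
ee_pos: [0.4541, -0.2959, 0.1898]
eef_rot: [0.995, 0.096, 0.001, -0.001]
ft_force: [-0.1, 0.3, 0.5]
width: 0.0612
grip_force: 0.0
```

```bash
python3 go.py chase -82 50 80 0 -82 50 14 0
```

```text
t 0.9 world [ 454.1 -295.9  189.8] chase [-150.4 -339.1] angW 11.03 angC 0.53 F [-0.1  0.3  0.5] w 61.2 grip 0.0 q [ 0.74  0.16 -0.27  1.67  0.04  1.31 -0.92]
row [-0.0018 -0.0016  0.0093] [ 0.0718 -0.3883  0.1106]
row [-0.0018 -0.0016  0.0093] [ 0.0717 -0.3882  0.1766]
```

Call:
play_rows:
  increments: "0 0 0.009 0.072 -0.388 0.08 0.7; 0 0 0.009 0.072 -0.388 0.08 0.7; 0 0 0.009 0.072 -0.388 0.08 0.7; 0 0 0.009 0.072 -0.388 0.08 0.7; 0 0 0.009 0.072 -0.388 0.08 0.7; 0 0 0.009 0.072 -0.388 0.08 0.7; 0 0 0.009 0.072 -0.388 0.08 0.7; 0 0 0.009 0.072 -0.388 0.08 0.7"

```text
time: 1.7
ee_pos: [0.4501, 0.0912, 0.11]
eef_rot: [0.996, 0.087, 0.0, 0.0]
ft_force: [0.8, -0.7, -0.3]
width: 0.0609
grip_force: 0.0
```

```bash
python3 go.py chase -82 50 80 0 -82 50 14 0
```

```text
t 1.7 world [450.1  91.2 110. ] chase [-83.8  42.2] angW 9.93 angC -0.57 F [ 0.8 -0.7 -0.3] w 60.9 grip 0.0 q [ 0.33  0.07 -0.64  1.95  0.05  1.13 -1.73]
row [ 0.0006 -0.0004 -0.0099] [ 0.0017 -0.0079  0.03  ]
row [ 0.0006 -0.0004 -0.0099] [ 0.0017 -0.0079  0.096 ]
```

Call:
play_rows:
  increments: "0 0 -0.01 0.002 -0.008 0.05 0.7; 0 0 -0.01 0.002 -0.008 0.094 0.7; 0 0 -0.01 0.002 -0.008 0.094 0.7; 0 0 -0.01 0.002 -0.008 0.094 0.7; 0 0 -0.01 0.002 -0.008 0.094 0.7"

```text
time: 2.2
ee_pos: [0.4528, 0.098, 0.0186]
eef_rot: [0.996, 0.091, 0.001, 0.0]
ft_force: [1.1, -0.3, 0.3]
width: 0.0609
grip_force: 0.0
```

```bash
python3 go.py chase -60 50 16 0 -42 50 16 0; python3 -c "
from h import *
c=grab('wrist');save(c,'pics/w1.png')"
```

```text
t 2.2 world [452.8  98.   18.6] chase [-80.   48.4] angW 10.5 angC -0.0 F [ 1.1 -0.3  0.3] w 60.9 grip 0.0 q [ 0.28  0.22 -0.64  2.04  0.16  0.93 -1.83]
row [ 0.0004 -0.003  -0.0001] [ 0.02   -0.0016  0.0026]
row [ 0.0004 -0.003  -0.0001] [ 0.038  -0.0016  0.0027]
```

View pics/w1.png

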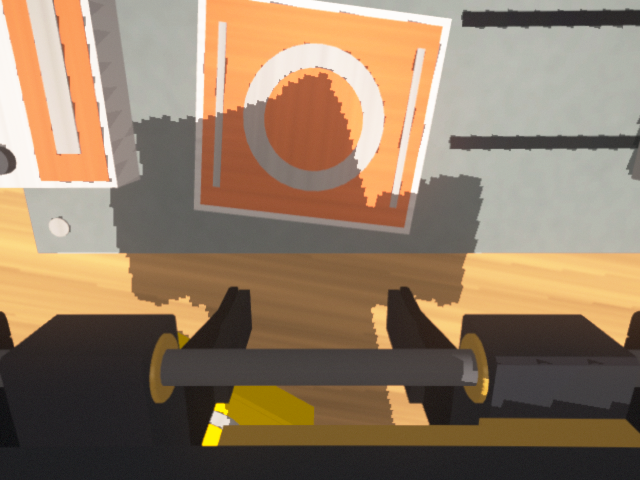

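The wrist view shows the die ahead, its front edge running from (195,210) to (410,232). Both fingers (tips at about (240,295) and (398,295)) are in front of it. I'll push it to the fence.

Call:
play_rows:
  increments: "0 0 0 0.006 -0.005 0.003 0.6; 0 0 0 0.012 -0.005 0.003 0.6; 0 0 0 0.018 -0.005 0.003 0.6; 0 0 0 0.022 -0.005 0.003 0.6; 0 0 0 0.026 -0.005 0.003 0.6; 0 0 0 0.030 -0.005 0.003 0.6; 0 0 0 0.034 -0.005 0.003 0.6; 0 0 0 0.037 -0.005 0.003 0.6"

```text
time: 3.05
ee_pos: [0.4869, 0.1099, 0.0133]
eef_rot: [0.996, 0.092, -0.0, 0.0]
ft_force: [0.6, -0.2, 0.7]
width: 0.0524
grip_force: 0.0
```

```bash
python3 go.py chase -39 54 16 0
```

```text
t 3.05 world [486.9 109.9  13.3] chase [-44.3  53.9] angW 10.55 angC 0.05 F [ 0.6 -0.2  0.7] w 52.4 grip 0.0 q [ 0.24  0.3  -0.62  1.95  0.22  0.95 -1.87]
row [0.     0.     0.0009] [ 0.0053 -0.0001 -0.0027]
```

Call:
play_rows:
  increments: "0 0 0 0.002 0 -0.001 0.6; 0 0 0 0.004 0 -0.001 0.6; 0 0 0 0.006 0 -0.001 0.6; 0 0 0 0.008 0 -0.001 0.6; 0 0 0 0.008 0 -0.001 0.6; 0 0 0 0.008 0 -0.001 0.6"

```text
time: 3.65
ee_pos: [0.4943, 0.1113, 0.0143]
eef_rot: [0.996, 0.092, -0.0, 0.0]
ft_force: [-0.4, 0.3, 0.3]
width: 0.0526
grip_force: 0.0
```

```bash
python3 go.py chase -39 54 16 0
```

```text
t 3.65 world [494.3 111.3  14.3] chase [-36.7  53.9] angW 10.56 angC 0.06 F [-0.4  0.3  0.3] w 52.6 grip 0.0 q [ 0.24  0.32 -0.62  1.93  0.22  0.96 -1.87]
row [0.     0.0001 0.001 ] [-0.0023 -0.0001 -0.0017]
```

```bash
python3 -c "
from h import *
c=grab('wrist');save(c,'pics/w2.png')"
```

```text
(no output)
```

View pics/w2.png

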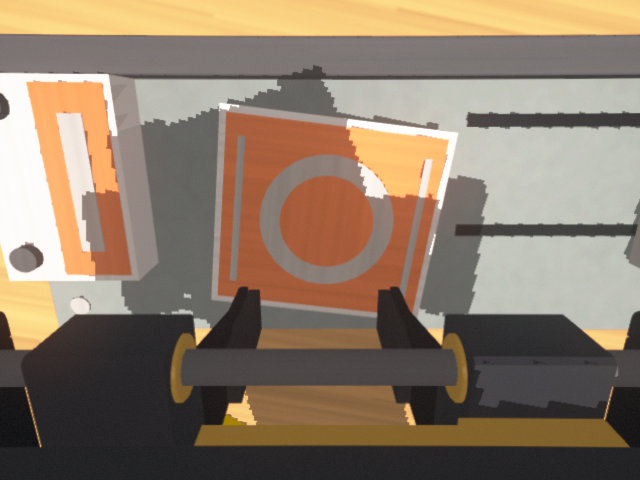

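```bash
cat > rc.py <<'E'
from h import *
O=np.array([540.2,65.0]);a0=np.radians(10.5);M=np.array([[np.cos(a0),-np.sin(a0)],[np.sin(a0),np.cos(a0)]])
def ch(P): return ((np.atleast_2d(P)[:,:2]*1000-O)@M).round(1)
E
python3 - <<'E'
from rc import *
c=grab('wrist')
print("die",ch(ray(c,[(213,300),(412,318),(220,104),(456,133)],.034)))
print("fixed right edge",ch(ray(c,[(108,74),(137,280)],.034)), "fence base",ch(ray(c,[(200,78),(600,78)],.010)),"fence top",ch(ray(c,[(200,37),(600,37)],.030)))
print("bed front",ch(ray(c,[(190,328),(570,328)],.010)))
print("tips",ch(ray(c,[(250,290),(390,290)],.014)), ch(ray(c,[(250,290),(390,290)],.034)))
print(c['W'].round(3))
E
```

```text
die [[-38.  105. ]
 [-47.6   8.8]
 [ 51.1  95. ]
 [ 39.6  -3.5]]
fixed right edge [[ 62.3 139. ]
 [-27.5 139.9]] fence base [[ 62.8 108.8]
 [ 62.4 -74.3]] fence top [[ 76.6 101.9]
 [ 76.2 -58. ]]
bed front [[-67.  126.1]
 [-66.8 -85.5]]
tips [[-42.   90.7]
 [-42.   16.4]] [[-32.7  87. ]
 [-32.7  20.3]]
[[ 0.183 -0.936 -0.3    0.578]
 [-0.983 -0.174 -0.056  0.127]
 [ 0.     0.305 -0.952  0.209]
 [ 0.     0.     0.     1.   ]]
```

```bash
python3 - <<'E'
from rc import *
c=grab('wrist'); s=read_state(); p=s["ee_pos"].copy()
ux=M[:,0]/1000;uy=M[:,1]/1000
for hw in(0,9.5):
  for z in(0,.02,.04):
    for y in(26,41,-26,-41):
      P=np.r_[p[:2]+ux*hw+uy*y,p[2]+z]; print(hw,z,y,proj(c,P).round())
W=c["W"].copy(); c["W"][:3,3]+=np.array([.4528,.098,.0186])-p
print("die w1",ch(ray(c,[(195,208),(409,232),(205,-5),(450,18)],.034)),"bedfront",ch(ray(c,[(100,252),(500,252)],.010)))
t=grab("top"); cv2.imwrite("pics/top1.png",cv2.resize(t["color"][180:280,220:400],(720,400),interpolation=cv2.INTER_CUBIC)[:,:,::-1])
E
```

```text
0 0 26 [[270. 281.]]
0 0 41 [[241. 281.]]
0 0 -26 [[369. 281.]]
0 0 -41 [[397. 281.]]
0 0.02 26 [[265. 298.]]
0 0.02 41 [[234. 298.]]
0 0.02 -26 [[374. 298.]]
0 0.02 -41 [[405. 298.]]
0 0.04 26 [[259. 318.]]
0 0.04 41 [[224. 318.]]
0 0.04 -26 [[380. 318.]]
0 0.04 -41 [[415. 318.]]
9.5 0 26 [[269. 264.]]
9.5 0 41 [[240. 264.]]
9.5 0 -26 [[369. 264.]]
9.5 0 -41 [[398. 264.]]
9.5 0.02 26 [[264. 280.]]
9.5 0.02 41 [[233. 280.]]
9.5 0.02 -26 [[375. 280.]]
9.5 0.02 -41 [[406. 280.]]
9.5 0.04 26 [[258. 298.]]
9.5 0.04 41 [[223. 298.]]
9.5 0.04 -26 [[381. 298.]]
9.5 0.04 -41 [[416. 298.]]
die w1 [[-37.  105.3]
 [-48.4   6.7]
 [ 48.1  93.2]
 [ 40.1  -3.3]] bedfront [[-66.8 165.6]
 [-66.7 -48.3]]
```

View pics/top1.png

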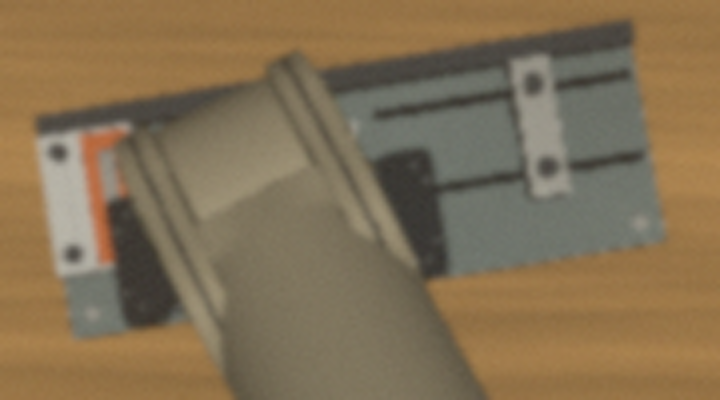

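The top view shows the wrist covering the die. In the wrist view the fingertips overlap the die's top, which doesn't fit z = 14 mm. I'll check this in the scene camera, with the TCP marked.

```bash
python3 - <<'E'
from rc import *
c=grab('scene'); s=read_state(); p=s["ee_pos"]
ux=M[:,0]/1000;uy=M[:,1]/1000
im=c["color"][:,:,::-1].copy()
u=proj(c,p)[0]; x0,y0=int(u[0])-90,int(u[1])-70
im=cv2.resize(im[y0:y0+130,x0:x0+170],None,fx=4.5,fy=4.5,interpolation=cv2.INTER_CUBIC)
def dot(P,col):
    q=(proj(c,P)[0]-[x0,y0]+.5)*4.5; cv2.circle(im,tuple(int(v) for v in q),3,col,-1)
dot(p,(0,0,255))
for sg in(1,-1):
    dot(np.r_[p[:2]+sg*uy*26,p[2]],(0,255,0)); dot(np.r_[p[:2]+sg*uy*26,p[2]+.033],(255,0,255))
cv2.imwrite("pics/s1.png",im); print(im.shape,s["ft_force"])
E
```

```text
(585, 765, 3) [ 0.06393983 -0.35558693  1.1596106 ]
```

View pics/s1.png

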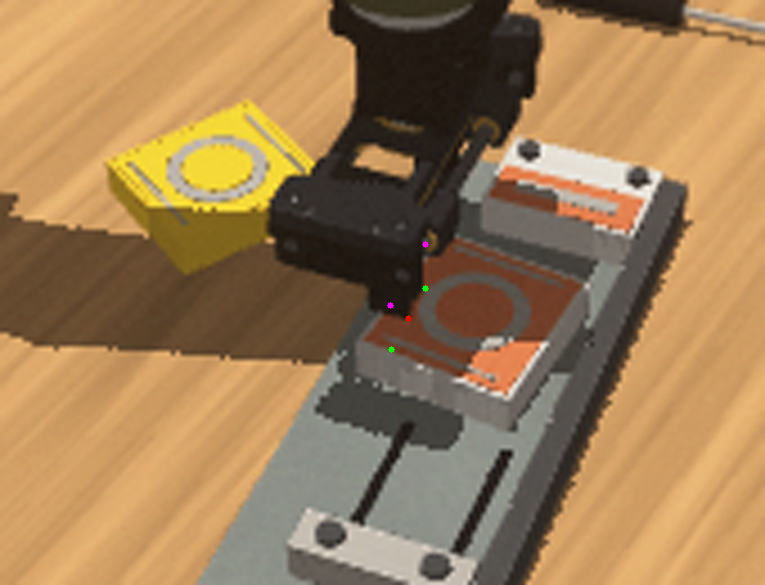

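The fingers pass over the die top: it has not moved, and there was no contact force. So the real fingertips end higher than the reported TCP. I'll back off in front of the bed and feel for the bench.

Call:
play_rows:
  increments: "0 0 0 -0.025 0 0 0.6; 0 0 0 -0.05 0 0 0.6; 0 0 0 -0.05 0 0.003 0.6; 0 0 0 -0.05 0 0.006 0.6; 0 0 0 -0.05 0 0.009 0.6; 0 0 0 -0.05 0 0.011 0.6; 0 0 0 -0.05 0 0.012 0.6; 0 0 0 -0.05 0 0.012 0.6"

```text
time: 4.7
ee_pos: [0.4453, 0.1023, 0.0021]
eef_rot: [0.996, 0.092, -0.0, -0.0]
ft_force: [0.4, 0.4, 0.3]
width: 0.0524
grip_force: 0.0
```

Call:
play_rows:
  increments: "0 0 0 0 0 0.002 0.6; 0 0 0 0 0 0.004 0.6; 0 0 0 0 0 0.006 0.6; 0 0 0 0 0 0.006 0.6"

```text
time: 5.1
ee_pos: [0.445, 0.1021, -0.0039]
eef_rot: [0.996, 0.092, -0.0, 0.0]
ft_force: [0.4, 0.3, -0.2]
width: 0.0523
grip_force: 0.0
```

```bash
python3 go.py chase -82 54 16 0; python3 - <<'E'
from rc import *
c=grab('wrist');s=read_state(); p=s["ee_pos"]; print(p,s["width"],c["fx"],c["fy"],c["cx"],c["cy"],c["mount"].round(3))
g=c["color"].max(2).astype(int)
# dark finger pixels: runs per row
for y in range(262,330,4):
    d=np.where(g[y,180:460]<45)[0]+180
    print(y, d.min() if len(d) else None, [int(v) for v in d[np.r_[True,np.diff(d)>3]]],[int(v) for v in d[np.r_[np.diff(d)>3,True]]] if len(d) else None)
E
```

```text
t 5.1 world [445.  102.1  -3.9] chase [-86.8  53.9] angW 10.55 angC 0.05 F [ 0.4  0.3 -0.2] w 52.3 grip 0.0 q [ 0.27  0.25 -0.64  2.06  0.19  0.89 -1.86]
row [0.     0.0004 0.0009] [ 0.0048 -0.0001 -0.0199]
[ 0.4451164   0.10215895 -0.00377483] 0.05236398629919239 402.00977708450404 402.00977708450404 318.63131300987004 239.89460443530476 [[-0.001 -0.952 -0.305  0.085]
 [ 1.    -0.001  0.    -0.   ]
 [-0.    -0.305  0.952 -0.195]
 [ 0.     0.     0.     1.   ]]Traceback (most recent call last):
  File "<stdin>", line 7, in <module>
IndexError: boolean index did not match indexed array along axis 0; size of axis is 0 but size of corresponding boolean axis is 1
```

TCP z reads below the bench with no contact, so the tool offset is confirmed. I'll keep feeling downward.

Call:
play_rows:
  increments: "0 0 0 0 0 0.003 0.6; 0 0 0 0 0 0.006 0.6; 0 0 0 0 0 0.009 0.6; 0 0 0 0 0 0.012 0.6; 0 0 0 0 0 0.012 0.6"

```text
time: 5.65
ee_pos: [0.4449, 0.1021, -0.0161]
eef_rot: [0.996, 0.092, -0.0, 0.0]
ft_force: [-0.3, -0.9, -1.0]
width: 0.0526
grip_force: 0.0
```

Call:
play_rows:
  increments: "0 0 0 0 0 0.001 0.6; 0 0 0 0 0 0.002 0.6; 0 0 0 0 0 0.003 0.6; 0 0 0 0 0 0.004 0.6; 0 0 0 0 0 0.004 0.6"

```text
time: 6.15
ee_pos: [0.4452, 0.1022, -0.0197]
eef_rot: [0.996, 0.092, -0.0, 0.0]
ft_force: [0.2, 0.3, -0.6]
width: 0.0524
grip_force: 0.0
```

Call:
play_rows:
  increments: "0 0 0 0 0 0.001 0.6; 0 0 0 0 0 0.002 0.6; 0 0 0 0 0 0.003 0.6; 0 0 0 0 0 0.003 0.6"

```text
time: 6.55
ee_pos: [0.4451, 0.1021, -0.0228]
eef_rot: [0.996, 0.092, -0.0, 0.0]
ft_force: [-0.2, 0.4, -0.6]
width: 0.0522
grip_force: 0.0
```

Call:
play_rows:
  increments: "0 0 0 0 0 0.001 0.6; 0 0 0 0 0 0.002 0.6; 0 0 0 0 0 0.003 0.6; 0 0 0 0 0 0.003 0.6"

```text
time: 6.95
ee_pos: [0.4451, 0.1021, -0.0258]
eef_rot: [0.996, 0.092, -0.0, 0.0]
ft_force: [0.2, 0.0, 0.2]
width: 0.0522
grip_force: 0.0
```

Call:
play_rows:
  increments: "0 0 0 0 0 0.001 0.6; 0 0 0 0 0 0.002 0.6; 0 0 0 0 0 0.002 0.6"

```text
time: 7.25
ee_pos: [0.4452, 0.1022, -0.0278]
eef_rot: [0.996, 0.092, -0.0, 0.0]
ft_force: [-0.6, 1.6, 0.1]
width: 0.0524
grip_force: 0.0
```

Call:
play_rows:
  increments: "0 0 0 0 0 0.001 0.6; 0 0 0 0 0 0.002 0.6; 0 0 0 0 0 0.002 0.6"

```text
time: 7.55
ee_pos: [0.4452, 0.1022, -0.0298]
eef_rot: [0.996, 0.092, -0.0, 0.0]
ft_force: [0.1, 1.3, 0.1]
width: 0.0517
grip_force: 0.0
```

Call:
play_rows:
  increments: "0 0 0 0 0 0.001 0.6; 0 0 0 0 0 0.002 0.6; 0 0 0 0 0 0.002 0.6"

```text
time: 7.85
ee_pos: [0.4451, 0.1021, -0.0318]
eef_rot: [0.996, 0.092, -0.0, 0.0]
ft_force: [1.1, 0.0, 0.2]
width: 0.0524
grip_force: 0.0
```

Call:
play_rows:
  increments: "0 0 0 0 0 0.001 0.6; 0 0 0 0 0 0.002 0.6; 0 0 0 0 0 0.002 0.6"

```text
time: 8.15
ee_pos: [0.4454, 0.1021, -0.0324]
eef_rot: [0.996, 0.092, -0.0, 0.001]
ft_force: [-9.9, -2.6, 25.1]
width: 0.0519
grip_force: 12.8
```

The bench is felt at TCP z = -32 mm, so the true tip sits 32 mm above the reported TCP. I'll work with that offset and push the die for real.

Call:
play_rows:
  increments: "0 0 0 0 0 -0.007 0.6; 0 0 0 0 0 -0.014 0.6; 0 0 0 0.010 0 -0.014 0.6; 0 0 0 0.018 0 -0.014 0.6; 0 0 0 0.024 0 -0.014 0.6; 0 0 0 0.028 0 -0.014 0.6; 0 0 0 0.032 0 -0.014 0.6; 0 0 0 0.036 0 -0.014 0.6"

```text
time: 8.95
ee_pos: [0.4803, 0.1085, -0.0201]
eef_rot: [0.996, 0.092, -0.001, 0.0]
ft_force: [-1.5, -1.3, -1.3]
width: 0.0524
grip_force: 0.8
```

Call:
play_rows:
  increments: "0 0 0 0.003 0 0 0.6; 0 0 0 0.006 0 0 0.6; 0 0 0 0.008 0 0 0.6; 0 0 0 0.010 0 0 0.6; 0 0 0 0.010 0 0 0.6"

```text
time: 9.45
ee_pos: [0.4908, 0.1109, -0.0196]
eef_rot: [0.996, 0.092, 0.0, -0.0]
ft_force: [-0.6, -0.1, -0.9]
width: 0.0526
grip_force: 0.4
```

```bash
python3 go.py chase -39.5 54 -18 0
```

```text
t 9.45 world [490.8 110.9 -19.6] chase [-40.3  54.1] angW 10.56 angC 0.06 F [-0.6 -0.1 -0.9] w 52.6 grip 0.4 q [ 0.22  0.36 -0.61  1.96  0.26  0.89 -1.91]
row [-0.0002 -0.0004  0.0011] [ 0.0008  0.0001 -0.0016]
```

Call:
play_rows:
  increments: "0 0 0 0.001 0 0 0.6; 0 0 0 0.002 0 0 0.6; 0 0 0 0.003 0 0 0.6; 0 0 0 0.003 0 0 0.6"

```text
time: 9.85
ee_pos: [0.4915, 0.1109, -0.0197]
eef_rot: [0.996, 0.092, -0.002, 0.001]
ft_force: [-11.1, -1.2, 9.9]
width: 0.0522
grip_force: 5.7
```

```bash
python3 - <<'E'
from rc import *
c=grab('wrist');save(c,'pics/w3.png')
E
```

```text
(no output)
```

View pics/w3.png

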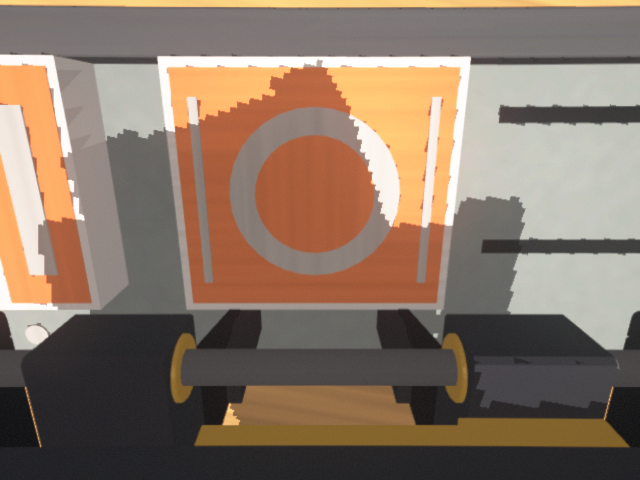

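The wrist view shows the die square against the fence, with its back edge parallel at row 58 and a contact force of 11 N. Next I'll go round to its right side with the tool turned 90°.

Call:
play_rows:
  increments: "0 0 0 -0.012 0 0 0.6; 0 0 0 -0.012 0 -0.03 0.5; 0 0 0 -0.012 0 -0.05 0.5; 0 0 -0.15 0.02 0.04 -0.05 0.5; 0 0 -0.30 0.05 0.088 -0.05 0.5; 0 0 -0.45 0.05 0.088 -0.05 0.5; 0 0 -0.60 0.05 0.088 -0.05 0.5; 0 0 -0.75 0.05 0.088 -0.05 0.5"

```text
time: 10.7
ee_pos: [0.5591, 0.0335, 0.0305]
eef_rot: [0.892, 0.453, 0.001, 0.0]
ft_force: [0.0, 1.2, 0.1]
width: 0.0434
grip_force: 0.0
```

```bash
python3 go.py chase 12 -35 32 90
```

```text
t 10.7 world [559.1  33.5  30.5] chase [ 12.8 -34.4] angW 53.83 angC 43.33 F [0.  1.2 0.1] w 43.4 grip 0.0 q [ 0.43  0.42 -0.69  1.78  0.31  1.04 -1.  ]
row [ 1.100e-03 -6.000e-04 -8.145e-01] [-0.001  -0.0002 -0.0015]
```

Call:
play_rows:
  increments: "0 0 -0.15 -0.001 0 0 0.5; 0 0 -0.3 -0.001 0 0 0.5; 0 0 -0.45 -0.001 0 0 0.5; 0 0 -0.6 -0.001 0 0 0.5; 0 0 -0.75 -0.001 0 0 0.5; 0 0 -0.8145 -0.001 0 0.025 0.5; 0 0 -0.8145 -0.001 0 0.05 0.5; 0 0 -0.8145 -0.001 0 0.05 0.5"

```text
time: 11.5
ee_pos: [0.5582, 0.0331, -0.0208]
eef_rot: [0.641, 0.767, 0.0, 0.0]
ft_force: [-0.5, 0.5, 0.1]
width: 0.0431
grip_force: 0.0
```

```bash
python3 go.py chase 12 30 -18 90;python3 - <<'E'
from rc import *
c=grab('wrist');print(proj(c,np.c_[(O+np.array([[15.,140],[60,100]])@M.T)/1000,[.034,.03]]))
im=c["color"]; h=cv2.cvtColor(im,cv2.COLOR_RGB2HSV); save(c,"pics/w4.png")
from meas import rects
for k,P,r in rects(c,(h[:,:,0]<13)&(h[:,:,1]>120),.034,(0,0,640,310),800): print(ch(cv2.boxPoints(r)/1000))
E
```

```text
t 11.5 world [558.2  33.1 -20.8] chase [ 11.9 -34.7] angW 100.19 angC 89.69 F [-0.5  0.5  0.1] w 43.1 grip 0.0 q [ 0.51  0.54 -0.8   1.81  0.46  0.98 -0.3 ]
row [ 0.0008 -0.0005 -0.0053] [ 0.0647 -0.0002 -0.0027]
[[ 323.90173762 -257.8389458 ]
 [ 473.76263603  -65.97811359]]
  px [349. 189.] ctr [552.  97.] size [84.1 40.6] ang 10.6
[[-24.7  49.4]
 [-24.6   8.9]
 [ 59.5   9.1]
 [ 59.4  49.7]]
```

Call:
play_rows:
  increments: "0 0 -0.005 0.02 0 -0.003 0.5; 0 0 -0.005 0.025 0 -0.003 0.5; 0 0 -0.005 0.03 0 -0.003 0.5; 0 0 -0.005 0.035 0 -0.003 0.5; 0 0 -0.005 0.04 0 -0.003 0.5; 0 0 -0.005 0.045 0 -0.003 0.5; 0 0 -0.005 0.05 0 -0.003 0.5; 0 0 -0.005 0.055 0 -0.003 0.5"

```text
time: 12.35
ee_pos: [0.549, 0.0832, -0.0163]
eef_rot: [0.641, 0.768, -0.002, 0.002]
ft_force: [-1.9, -10.0, 8.0]
width: 0.0435
grip_force: 5.2
```

Call:
play_rows:
  increments: "0 0 0 0.003 0 0 0.5; 0 0 0 0.006 0 0 0.5; 0 0 0 0.008 0 0 0.5; 0 0 0 0.008 0 0 0.5"

```text
time: 12.75
ee_pos: [0.5475, 0.0916, -0.0163]
eef_rot: [0.64, 0.768, -0.001, 0.001]
ft_force: [-0.6, -8.2, 5.9]
width: 0.0432
grip_force: 4.1
```

```bash
python3 go.py chase 12 30 -18 90
```

```text
t 12.75 world [547.5  91.6 -16.3] chase [12.1 24.9] angW 100.35 angC 89.85 F [-0.6 -8.2  5.9] w 43.2 grip 4.1 q [ 0.42  0.53 -0.81  1.82  0.46  0.99 -0.41]
row [-0.0003  0.0042 -0.0026] [ 0.0051 -0.0001  0.0017]
```

Call:
play_rows:
  increments: "0 0 0 0.001 0 0 0.5; 0 0 0 0.002 0 0 0.5; 0 0 0 0.003 0 0 0.5; 0 0 0 0.004 0 0 0.5; 0 0 0 0.004 0 0 0.5"

```text
time: 13.25
ee_pos: [0.5471, 0.0943, -0.0163]
eef_rot: [0.641, 0.768, -0.002, 0.002]
ft_force: [-1.2, -12.7, 7.4]
width: 0.0436
grip_force: 6.0
```

Call:
play_rows:
  increments: "0 0 0 0.001 0 0 0.5; 0 0 0 0.002 0 0 0.5; 0 0 0 0.002 0 0 0.5"

```text
time: 13.55
ee_pos: [0.547, 0.0943, -0.0163]
eef_rot: [0.641, 0.767, -0.003, 0.003]
ft_force: [-0.7, -18.1, 9.6]
width: 0.0433
grip_force: 8.8
```

```bash
python3 go.py chase 12 30 -18 90
```

```text
t 13.55 world [547.   94.3 -16.3] chase [12.  27.5] angW 100.23 angC 89.73 F [ -0.7 -18.1   9.6] w 43.3 grip 8.8 q [ 0.41  0.53 -0.81  1.82  0.46  1.   -0.42]
row [-0.001   0.008  -0.0048] [ 0.0025 -0.      0.0017]
```

Call:
play_rows:
  increments: "0 0 0 -0.01 0 0 0.5; 0 0 0 -0.01 0 -0.04 0.5; 0 0 0 0.015 0 -0.065 0.5; 0 0 0 0.04 0 -0.065 0.5; 0 0 0 0.04 0 -0.065 0.5; 0 0 0 0.04 0 -0.065 0.5"

```text
time: 14.15
ee_pos: [0.5384, 0.1402, 0.0482]
eef_rot: [0.639, 0.769, -0.0, 0.0]
ft_force: [-0.2, -0.3, 0.4]
width: 0.0433
grip_force: 0.0
```

```bash
python3 go.py chase 12 -60 60 90;python3 - <<'E'
from rc import *
c=grab('wrist'); save(c,"pics/w5.png")
E
```

```text
t 14.15 world [538.4 140.2  48.2] chase [12.  74.2] angW 100.53 angC 90.03 F [-0.2 -0.3  0.4] w 43.3 grip 0.0 q [ 0.39  0.45 -0.88  1.77  0.39  1.1  -0.44]
row [-0.      0.0002  0.0005] [-0.1342 -0.     -0.0118]
```

View pics/w5.png

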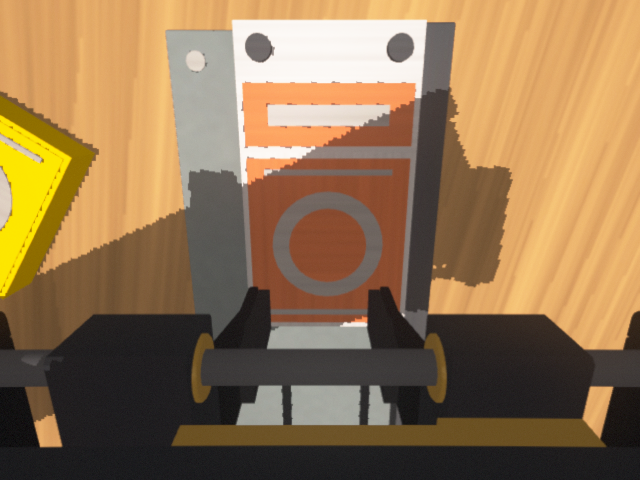

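The die butts against the bolted die: there is no dark gap at row 152, the front edges are in line at column 245, and it is tight on the fence. Next is the spacer.

```bash
python3 go.py world 507 -336 60 164.7;python3 - <<'E'
from rc import *
c=grab('wrist'); print(ch(ray(c,[(325,147),(325,152),(325,157),(234,22)],.034)),ch(ray(c,[(444,100)],.030)))
E
```

```text
t 14.2 world [538.5 139.3  47.9] chase [11.9 73.4] angW 100.46 angC 89.96 F [-0.2 -0.4 -0.4] w 43.7 grip 0.0 q [ 0.39  0.45 -0.88  1.77  0.39  1.1  -0.44]
row [-8.0000e-04  1.0000e-04 -1.1213e+00] [-0.4617 -0.1172 -0.0118]
[[ 16.  140.7]
 [ 16.  138.2]
 [ 16.  135.7]
 [-26.4 197.1]] [[ 75.3 163.1]]
```

Call:
play_rows:
  increments: "0 0 -0.14 -0.05 -0.012 -0.01 0.7; 0 0 -0.28 -0.1 -0.025 -0.012 0.7; 0 0 -0.42 -0.145 -0.037 -0.012 0.7; 0 0 -0.56 -0.19 -0.05 -0.012 0.7; 0 0 -0.70 -0.235 -0.06 -0.012 0.7; 0 0 -0.84 -0.28 -0.07 -0.012 0.7; 0 0 -0.98 -0.325 -0.082 -0.012 0.7; 0 0 -1.12 -0.37 -0.094 -0.012 0.7"

```text
time: 15.05
ee_pos: [0.5127, -0.2386, 0.0601]
eef_rot: [0.131, 0.991, -0.0, -0.0]
ft_force: [1.8, -0.1, -0.4]
width: 0.0609
grip_force: 0.0
```

```bash
python3 go.py world 507 -336 60 164.7
```

```text
t 15.05 world [ 512.7 -238.6   60.1] chase [ -82.3 -293.5] angW 164.91 angC 154.41 F [ 1.8 -0.1 -0.4] w 60.9 grip 0.0 q [ 1.15  0.51 -1.    1.73  0.46  1.16  1.33]
row [-0.0004 -0.0003  0.0037] [-0.0198 -0.0956  0.0001]
```

Call:
play_rows:
  increments: "0 0 0 -0.01 -0.048 0 0.7; 0 0 0 -0.02 -0.096 0 0.7; 0 0 0 -0.02 -0.096 0 0.7; 0 0 0 -0.02 -0.096 0 0.7"

```text
time: 15.45
ee_pos: [0.5064, -0.3351, 0.0595]
eef_rot: [0.136, 0.991, 0.0, -0.0]
ft_force: [-0.4, 0.3, 0.1]
width: 0.0608
grip_force: 0.0
```

```bash
python3 go.py world 507 -336 60 164.7; python3 - <<'E'
from meas import *
c=grab('wrist'); save(c,"pics/w6.png"); im=cv2.GaussianBlur(c["color"],(0,0),1.5).astype(float)
rg=im[:,:,0]/(im[:,:,1]+1)
m=cv2.morphologyEx(((rg>1.43)&(im[:,:,0]>60)).astype(np.uint8),cv2.MORPH_CLOSE,np.ones((9,9)))
rects(c,m>0,.024,(0,0,640,345),400)
for k,P,r in rects(c,m>0,.024,(0,0,640,345),400,False): print(k[:,0].min(0),k[:,0].max(0))
E
```

```text
t 15.45 world [ 506.4 -335.1   59.5] chase [-106.1 -387.3] angW 164.42 angC 153.92 F [-0.4  0.3  0.1] w 60.8 grip 0.0 q [ 1.22  0.58 -0.94  1.62  0.5   1.2   1.47]
row [ 0.0007 -0.001  -0.0049] [-0.0008 -0.0007 -0.0005]
  px [313. 256.] ctr [ 507.9 -338.5] size [36.8 75. ] ang 74.0
  px [441. 193.] ctr [ 489.3 -256.1] size [28.8 46.3] ang 29.7
[282 199] [344 314]
[397 152] [485 236]
```

View pics/w6.png

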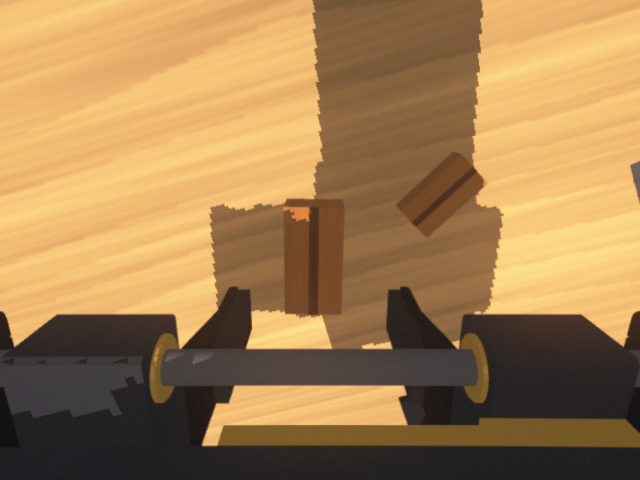

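The wrist view shows the chosen spacer at (285–343, 199–314), about 36 mm wide and 70 mm long with the dark line along its top. The small one is at (440,195). The size is confirmed, so I'll grasp it.

Call:
play_rows:
  increments: "0 0 -0.002 -0.003 -0.0035 0.03 0.7; 0 0 -0.002 -0.004 -0.0035 0.06 0.7; 0 0 -0.002 -0.004 -0.0035 0.08 0.7; 0 0 -0.002 -0.004 -0.0035 0.087 0.7; 0 0 -0.002 -0.004 -0.0035 0.087 0.7; 0 0 -0.002 -0.004 -0.0035 0.087 0.7"

```text
time: 16.1
ee_pos: [0.5115, -0.3374, -0.0254]
eef_rot: [0.132, 0.991, -0.0, 0.001]
ft_force: [0.5, -0.1, 0.5]
width: 0.061
grip_force: 0.0
```

Call:
play_rows:
  increments: "0 0 0 0 0 0 0.3; 0 0 0 0 0 0 0.3; 0 0 0 0 0 0 0.3; 0 0 0 0 0 0 0.3; 0 0 0 0 0 0 0.3; 0 0 0 0 0 0 0.3"
  grip_force: 20

```text
time: 16.7
ee_pos: [0.5107, -0.3383, -0.0262]
eef_rot: [0.133, 0.991, -0.0, 0.0]
ft_force: [-1.2, -1.0, 4.8]
width: 0.036
grip_force: 20.0
```

Call:
play_rows:
  increments: "0 0 0 0 0 -0.03 0.3; 0 0 0 0 0 -0.06 0.3; 0 0 0 0 0 -0.075 0.3; 0 0 0 0 0 -0.075 0.3"

```text
time: 17.1
ee_pos: [0.5117, -0.3382, 0.05]
eef_rot: [0.133, 0.991, -0.001, 0.001]
ft_force: [-0.2, 0.5, -1.9]
width: 0.0354
grip_force: 20.0
```

```bash
python3 go.py chase 14 -12 48 180
```

```text
t 17.1 world [ 511.7 -338.2   50. ] chase [-101.5 -391.3] angW 164.76 angC 154.26 F [-0.2  0.5 -1.9] w 35.4 grip 20.0 q [ 1.21  0.6  -0.94  1.62  0.51  1.19  1.46]
row [-0.0018  0.0025 -0.4492] [0.0606 0.3918 0.0014]
```

Call:
play_rows:
  increments: "0 0 -0.06 0.006 0.04 0 0.3; 0 0 -0.12 0.014 0.085 0 0.3; 0 0 -0.18 0.021 0.13 0 0.3; 0 0 -0.24 0.028 0.18 0 0.3; 0 0 -0.3 0.036 0.23 0 0.3; 0 0 -0.36 0.044 0.28 0 0.3; 0 0 -0.42 0.052 0.33 0 0.3; 0 0 -0.45 0.059 0.375 0 0.3"

```text
time: 17.9
ee_pos: [0.5512, 0.0413, 0.0468]
eef_rot: [-0.093, 0.996, 0.0, -0.001]
ft_force: [1.7, -0.1, -1.7]
width: 0.0353
grip_force: 20.0
```

Call:
play_rows:
  increments: "0 0 0 0.0015 0.017 0 0.3; 0 0 0 0.0015 0.017 0.02 0.3; 0 0 0 0.0015 0.017 0.04 0.3; 0 0 0 0.0015 0.017 0.04 0.3; 0 0 0 0.0015 0.017 0.04 0.3"

```text
time: 18.4
ee_pos: [0.5469, 0.056, 0.0077]
eef_rot: [-0.092, 0.996, 0.0, -0.001]
ft_force: [0.3, 0.3, -1.3]
width: 0.036
grip_force: 20.0
```

```bash
python3 go.py chase 14 -12 -15 180
```

```text
t 18.4 world [546.9  56.    7.7] chase [  5.  -10.1] angW -169.44 angC -179.94 F [ 0.3  0.3 -1.3] w 36.0 grip 20.0 q [ 0.67  0.6  -1.07  1.81  0.59  1.1   1.14]
row [ 0.0007 -0.0016  0.001 ] [-0.0091 -0.002   0.0227]
```

Call:
play_rows:
  increments: "0 0 0 -0.009 -0.002 0.01 0.3; 0 0 0 -0.009 -0.002 0.018 0.3; 0 0 0 -0.009 -0.002 0.021 0.3; 0 0 0 -0.009 -0.002 0.0225 0.3; 0 0 0 -0.009 -0.002 0.0235 0.3; 0 0 0 -0.009 -0.002 0.0245 0.3; 0 0 0 -0.009 -0.002 0.0245 0.3"

```text
time: 19.1
ee_pos: [0.5569, 0.0556, -0.016]
eef_rot: [-0.092, 0.996, -0.0, 0.0]
ft_force: [-0.2, -0.4, -1.7]
width: 0.0353
grip_force: 20.0
```

```bash
python3 go.py chase 14 -12 -16 180
```

```text
t 19.1 world [556.9  55.6 -16. ] chase [ 14.7 -12.3] angW -169.45 angC -179.95 F [-0.2 -0.4 -1.7] w 35.3 grip 20.0 q [ 0.64  0.65 -1.04  1.8   0.63  1.07  1.12]
row [-0.0002  0.0002  0.0009] [ 0.0007  0.0003 -0.    ]
```

Not yet in contact. I'll lower it 2 mm more in small steps.

Call:
play_rows:
  increments: "0 0 0 0 0 0.0005 0.3; 0 0 0 0 0 0.001 0.3; 0 0 0 0 0 0.0015 0.3; 0 0 0 0 0 0.0015 0.3"

```text
time: 19.5
ee_pos: [0.557, 0.0556, -0.0163]
eef_rot: [-0.092, 0.996, -0.001, 0.0]
ft_force: [-6.9, -2.0, 14.8]
width: 0.0359
grip_force: 20.0
```

Call:
play_rows:
  increments: "0 0 0 0 0 0 0.6; 0 0 0 0 0 0 0.6; 0 0 0 0 0 0 0.6; 0 0 0 0 0 0 0.6; 0 0 0 0 0 -0.02 0.6; 0 0 0 0 0 -0.05 0.6; 0 0 0 0 0 -0.06 0.6; 0 0 0 0 0 -0.06 0.6"

```text
time: 20.3
ee_pos: [0.5578, 0.0558, 0.0436]
eef_rot: [-0.092, 0.996, -0.0, 0.001]
ft_force: [0.5, -0.1, -0.4]
width: 0.0523
grip_force: 0.0
```

```bash
python3 go.py chase 12 -160 45 90; python3 - <<'E'
from rc import *
from meas import rects
c=grab('wrist'); save(c,"pics/w7.png"); im=cv2.GaussianBlur(c["color"],(0,0),1.5).astype(float)
h=cv2.cvtColor(c["color"],cv2.COLOR_RGB2HSV)
m=cv2.morphologyEx(((h[:,:,1]>110)&(h[:,:,2]<140)).astype(np.uint8),cv2.MORPH_CLOSE,np.ones((5,5)))
for z in (.034,):
  for k,P,r in rects(c,m>0,z,(230,100,420,345),400): print(ch(cv2.boxPoints(r)/1000),k[:,0].min(0),k[:,0].max(0))
E
```

```text
t 20.3 world [557.8  55.8  43.6] chase [ 15.6 -12.3] angW -169.46 angC -179.96 F [ 0.5 -0.1 -0.4] w 52.3 grip 0.0 q [ 0.69  0.57 -1.1   1.76  0.56  1.16  1.17]
row [1.4000e-03 2.4000e-03 1.5714e+00] [ 0.0037 -0.1477 -0.0014]
  px [319. 262.] ctr [554.3  55.4] size [74.7 35.7] ang 10.3
[[-25.2   6. ]
 [-25.3 -29.7]
 [ 49.5 -30. ]
 [ 49.6   5.8]] [285 198] [353 326]
```

Call:
play_rows:
  increments: "0 0 0.14 0 -0.03 0 0.5; 0 0 0.28 0 -0.06 0 0.5; 0 0 0.42 0 -0.09 0 0.5; 0 0 0.56 0.004 -0.12 0 0.5; 0 0 0.70 0.004 -0.148 0 0.5; 0 0 0.84 0.004 -0.148 0 0.5; 0 0 0.98 0.004 -0.148 0 0.5; 0 0 1.12 0.004 -0.148 0 0.5"

```text
time: 21.15
ee_pos: [0.579, -0.091, 0.0406]
eef_rot: [0.454, 0.891, -0.0, -0.001]
ft_force: [0.1, 0.8, 0.1]
width: 0.0435
grip_force: 0.0
```

```bash
python3 go.py chase 12 -160 45 90
```

```text
t 21.15 world [579.  -91.   40.6] chase [   9.7 -160.5] angW 126.01 angC 115.51 F [0.1 0.8 0.1] w 43.5 grip 0.0 q [ 0.74  0.52 -0.84  1.7   0.42  1.12  0.41]
row [-0.002  -0.0011  0.4452] [-0.0005  0.0022 -0.0044]
```

Call:
play_rows:
  increments: "0 0 0.15 0 0.002 0 0.5; 0 0 0.3 0 0.002 0 0.5; 0 0 0.445 0 0.002 0 0.5; 0 0 0.445 0 0.002 0.02 0.5; 0 0 0.445 0 0.002 0.045 0.5; 0 0 0.445 0 0.002 0.057 0.5; 0 0 0.445 0 0.002 0.057 0.5; 0 0 0.445 0 0.002 0.057 0.5"

```text
time: 21.95
ee_pos: [0.5816, -0.0892, -0.0146]
eef_rot: [0.637, 0.771, -0.0, -0.0]
ft_force: [0.9, -0.5, 0.5]
width: 0.0435
grip_force: 0.0
```

```bash
python3 go.py chase 12 -34 -17 90
```

```text
t 21.95 world [581.6 -89.2 -14.6] chase [  12.6 -159.2] angW 100.89 angC 90.39 F [ 0.9 -0.5  0.5] w 43.5 grip 0.0 q [ 0.65  0.56 -0.72  1.73  0.43  1.01 -0.04]
row [-0.0003 -0.0003  0.0068] [0.1252 0.0002 0.0025]
```

Call:
play_rows:
  increments: "0 0 0.007 0.008 0 0.002 0.5; 0 0 0.007 0.014 0 0.002 0.5; 0 0 0.007 0.02 0 0.002 0.5; 0 0 0.007 0.028 0 0.002 0.5; 0 0 0.007 0.036 0 0.002 0.5; 0 0 0.007 0.044 0 0.002 0.5; 0 0 0.007 0.052 0 0.002 0.5; 0 0 0.007 0.06 0 0.002 0.5"

```text
time: 22.75
ee_pos: [0.571, -0.03, -0.016]
eef_rot: [0.64, 0.769, 0.0, 0.001]
ft_force: [3.1, -4.3, 2.6]
width: 0.0435
grip_force: 2.3
```

Call:
play_rows:
  increments: "0 0 0 0.007 0 0 0.5; 0 0 0 0.014 0 0 0.5; 0 0 0 0.021 0 0 0.5; 0 0 0 0.028 0 0 0.5; 0 0 0 0.034 0 0 0.5; 0 0 0 0.040 0 0 0.5; 0 0 0 0.046 0 0 0.5; 0 0 0 0.052 0 0 0.5"

```text
time: 23.55
ee_pos: [0.5613, 0.0207, -0.0163]
eef_rot: [0.64, 0.769, 0.0, 0.001]
ft_force: [2.9, -5.2, 3.5]
width: 0.0438
grip_force: 2.8
```

```bash
python3 go.py chase 12 -33 -17 90
```

```text
t 23.55 world [561.3  20.7 -16.3] chase [ 12.6 -47.4] angW 100.46 angC 89.96 F [ 2.9 -5.2  3.5] w 43.8 grip 2.8 q [ 0.5   0.52 -0.76  1.8   0.42  0.98 -0.25]
row [ 0.0008  0.0008 -0.0007] [ 0.0144 -0.0006  0.0007]
```

Call:
play_rows:
  increments: "0 0 0 0.003 0 0 0.5; 0 0 0 0.006 0 0 0.5; 0 0 0 0.008 0 0 0.5; 0 0 0 0.010 0 0 0.5; 0 0 0 0.012 0 0 0.5; 0 0 0 0.012 0 0 0.5"

```text
time: 24.15
ee_pos: [0.5589, 0.0329, -0.0163]
eef_rot: [0.64, 0.769, 0.0, 0.0]
ft_force: [3.6, -3.6, 1.8]
width: 0.0434
grip_force: 1.8
```

Call:
play_rows:
  increments: "0 0 0 0.001 0 0 0.5; 0 0 0 0.002 0 0 0.5; 0 0 0 0.003 0 0 0.5; 0 0 0 0.003 0 0 0.5"

```text
time: 24.55
ee_pos: [0.5585, 0.0345, -0.0164]
eef_rot: [0.64, 0.768, -0.0, 0.001]
ft_force: [3.8, -6.2, 3.5]
width: 0.0434
grip_force: 3.6
```

```bash
python3 go.py chase 12 -33 -17 90
```

```text
t 24.55 world [558.5  34.5 -16.4] chase [ 12.5 -33.4] angW 100.43 angC 89.93 F [ 3.8 -6.2  3.5] w 43.4 grip 3.6 q [ 0.48  0.52 -0.76  1.81  0.42  0.98 -0.27]
row [ 0.0004  0.0015 -0.0011] [ 0.0004 -0.0005  0.0006]
```

Call:
play_rows:
  increments: "0 0 0 0.001 0 0 0.5; 0 0 0 0.002 0 0 0.5; 0 0 0 0.003 0 0 0.5; 0 0 0 0.003 0 0 0.5"

```text
time: 24.95
ee_pos: [0.5585, 0.0344, -0.0164]
eef_rot: [0.641, 0.768, -0.001, 0.002]
ft_force: [5.4, -14.9, 4.3]
width: 0.0436
grip_force: 7.7
```

Call:
play_rows:
  increments: "0 0 0 0.001 0 0 0.5; 0 0 0 0.002 0 0 0.5; 0 0 0 0.002 0 0 0.5"

```text
time: 25.25
ee_pos: [0.5585, 0.0344, -0.0163]
eef_rot: [0.641, 0.767, -0.002, 0.003]
ft_force: [5.6, -20.4, 4.0]
width: 0.0431
grip_force: 10.4
```

```bash
python3 go.py chase 12 -33 -17 90
```

```text
t 25.25 world [558.5  34.4 -16.3] chase [ 12.4 -33.4] angW 100.25 angC 89.75 F [  5.6 -20.4   4. ] w 43.1 grip 10.4 q [ 0.48  0.52 -0.76  1.81  0.43  0.98 -0.28]
row [ 0.0001  0.007  -0.0043] [ 0.0004 -0.0004  0.0007]
```

Call:
play_rows:
  increments: "0 0 0 -0.012 0 0 0.5; 0 0 0 -0.025 0 0 0.5; 0 0 0 -0.025 0 -0.03 0.5; 0 0 0 -0.025 0 -0.06 0.5; 0 0 0 -0.01 0 -0.08 0.5; 0 0 0 -0.01 0 -0.08 0.5; 0 0 0 -0.01 0 -0.08 0.5; 0 0 0 -0.01 0 -0.08 0.5"

```text
time: 26.05
ee_pos: [0.5581, 0.0299, 0.062]
eef_rot: [0.64, 0.769, -0.001, -0.001]
ft_force: [-0.8, -0.8, -0.7]
width: 0.0437
grip_force: 0.0
```

```bash
python3 go.py chase 12 -33 60 90; python3 - <<'E'
from rc import *
c=grab('wrist'); save(c,"pics/w8.png"); im=c["color"]
# profiles along chase y at z=.034 for several x
ys=np.arange(-50,160,1.0)
for x in(-24,-10,5,20,35,50):
    P=np.c_[(O+np.c_[np.full(len(ys),x),ys]@M.T)/1000,np.full(len(ys),.034)]
    u=proj(c,P).round().astype(int); s=""
    for (a,b),y in zip(u,ys):
        if 0<=a<640 and 0<=b<345:
            r,g,bb=map(int,im[b,a]); mx=max(r,g,bb); sat=(mx-min(r,g,bb))/max(mx,1)
            s+="#" if mx<45 else ("o" if sat>.65 and r>150 else ("w" if sat>.4 else ("." if mx>105 else "-")))
        else: s+=" "
    print(x,"|"+s+"|")
E
```

```text
t 26.05 world [558.1  29.9  62. ] chase [ 11.2 -37.8] angW 100.46 angC 89.96 F [-0.8 -0.8 -0.7] w 43.7 grip 0.0 q [ 0.54  0.42 -0.81  1.75  0.33  1.12 -0.2 ]
row [-0.0022 -0.0004 -0.0006] [0.0048 0.0008 0.002 ]
-24 |-.--.-..-...---.-....-.......................................................................wwwwwwwwwwwwwwwwwwwwwwwwwwwwwwwwwwwwwwwwwwwwwwwwwwwwwwww                                                             |
-10 |-----------------------------....---------------.....wwwwwwwwwwwwwwwwwwwwwwwwwwwwwwwowoww....wwwww...wwwwwwwwwwwwwwwwwwwwwwwwww......................                                                             |
5 |.....................................................wwwwwwwwwwwwwwwwwwwwwwwwwwwwwwwwwwwo....wwwww...wwwwwwwwwww...........wwwwwwwwwwwwwwwwwwwwwwwwww                                                             |
20 |.....................................................wwwwwwwwwwwwwwwwwwwwwwwwwwwwwwwwwwoww...wwwww...wwwwwwww..........wwwwwwwwwwwwwwwwwwwwwwwwwwwwww                                                             |
35 |......................-..............................wwwwwwwwwwwwwwwwwwwwwwwwwwwwwwwwwwwww...oowww...wwwwwwwwwwwwww.............wwwwwwwwwwwwwwwwwwwww                                                             |
50 |....................-..............----------................................................oooow...wwwwwwwwwwwwwwwwwwwwwwwwwwwwwwwwwwwwwwwwwwwwwwww                                                             |
```

```bash
python3 - <<'E'
from rc import *
c=grab('wrist'); im=c["color"]
def prof(xs,ys,z=.034):
    P=np.c_[(O+np.c_[xs,ys]@M.T)/1000,np.full(len(xs),z)]; u=proj(c,P).round().astype(int)
    return [tuple(int(v) for v in im[b,a]) for a,b in u]
ys=np.arange(-30,10,2.);
for x in(5,25): print("clamp->spacer x",x,list(zip(ys.astype(int),[p[0] for p in prof(np.full(len(ys),x),ys)])))
ys=np.arange(34,50,1.); print("spacer->die",list(zip(ys.astype(int),[p for p in prof(np.full(len(ys),5.),ys)])))
xs=np.arange(46,72,1.)
for y in(50,90): print("die->fence y",y,list(zip(xs.astype(int),[p[0] for p in prof(xs,np.full(len(xs),y))])))
xs=np.arange(-40,-15,1.)
for y in(20,50,90): print("front y",y,list(zip(xs.astype(int),[p[0] for p in prof(xs,np.full(len(xs),y))])))
E
```

```text
clamp->spacer x 5 [(np.int64(-30), 106), (np.int64(-28), 109), (np.int64(-26), 107), (np.int64(-24), 107), (np.int64(-22), 111), (np.int64(-20), 139), (np.int64(-18), 137), (np.int64(-16), 139), (np.int64(-14), 140), (np.int64(-12), 139), (np.int64(-10), 139), (np.int64(-8), 141), (np.int64(-6), 141), (np.int64(-4), 143), (np.int64(-2), 142), (np.int64(0), 144), (np.int64(2), 143), (np.int64(4), 131), (np.int64(6), 126), (np.int64(8), 130)]
clamp->spacer x 25 [(np.int64(-30), 108), (np.int64(-28), 106), (np.int64(-26), 109), (np.int64(-24), 108), (np.int64(-22), 111), (np.int64(-20), 139), (np.int64(-18), 138), (np.int64(-16), 138), (np.int64(-14), 139), (np.int64(-12), 138), (np.int64(-10), 139), (np.int64(-8), 140), (np.int64(-6), 141), (np.int64(-4), 141), (np.int64(-2), 139), (np.int64(0), 143), (np.int64(2), 144), (np.int64(4), 126), (np.int64(6), 128), (np.int64(8), 132)]
spacer->die [(np.int64(34), (149, 88, 53)), (np.int64(35), (151, 90, 56)), (np.int64(36), (163, 97, 57)), (np.int64(37), (189, 112, 63)), (np.int64(38), (220, 133, 72)), (np.int64(39), (252, 215, 169)), (np.in
[... 2426 characters left out ...]
 255), (np.int64(-21), 255), (np.int64(-20), 255), (np.int64(-19), 255), (np.int64(-18), 255), (np.int64(-17), 255), (np.int64(-16), 255)]
front y 90 [(np.int64(-40), 203), (np.int64(-39), 203), (np.int64(-38), 203), (np.int64(-37), 205), (np.int64(-36), 205), (np.int64(-35), 204), (np.int64(-34), 204), (np.int64(-33), 205), (np.int64(-32), 203), (np.int64(-31), 202), (np.int64(-30), 201), (np.int64(-29), 204), (np.int64(-28), 212), (np.int64(-27), 255), (np.int64(-26), 255), (np.int64(-25), 254), (np.int64(-24), 255), (np.int64(-23), 255), (np.int64(-22), 255), (np.int64(-21), 255), (np.int64(-20), 255), (np.int64(-19), 255), (np.int64(-18), 255), (np.int64(-17), 255), (np.int64(-16), 255)]
```

Everything measured is closed up. Along y, the clamp runs from -21 to 3, the spacer from 3 to 39, and the die starts at 39. The die edges sit at the same x (-27.5 and 62.5) at both y = 50 and y = 90, and the spacer's front is behind the die's front. I'm handing it in.

```bash
python3 -c "
from bench import *
print(close_job())"
```

```text
the job is handed in; nothing more can be done
None
```

I handed the job in at about 26 s: the die is square against the fence and the bolted die, the spacer lies flat behind the die's front, and the clamp bar is pushed up with no measurable gaps; I didn't re-check the loupe and screwdriver afterwards, but no move was aimed near them.

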